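Index the red-handled table three clicks

ROBOT

A 6-joint arm with a two-finger parallel gripper is mounted at the origin on a cart in front of the work surface, level with it; the furniture and walls round the work are solid. World frame = base frame: x ahead of the robot, y to its left, z up, the work surface at z = 0. Lengths are in mm, angles in rad, forces in N, time in s.
With the tool pointing down it reaches from about 350 to 975 mm from the base axis. Payload 7.1 kg.
Tool frame: the origin (TCP) lies at the very end of the fingers, on their centre line; the grasp point (between the pads) lies ctrl.hold_point_z behind it (ctrl.hold_point_z is the distance from the TCP to the grasp point, in mm); z points along the fingers, y is the line along which they close (so a half turn about z gives the same grasp; the last joint's range is limited). The gripper opens to 88 mm and grips with 3 to 60 N. Pads are 20 mm wide; open, the fingers measure 115 mm over their backs; the gripper's body (75 mm by 178 mm) begins 61 mm behind the grasp point.
Start: joints at [1.19, 0.423, 1.63, -0, 1.089, -0.019], TCP at [221.192, 584.533, 222.675] pointing down, gripper open.
Joint ranges: [-3, 3], [-0.9, 2.11], [0.09, 2.58], [-1.31, 4.45], [0.11, 2.69], [-2.54, 2.54]. Speed limits (rad/s): [2.39, 2.39, 3.01, 3.14, 3.14, 3.14].

INTERFACE

Orientations are given as a rotation vector (axis times angle).
In Python, from workcell import ctrl gives the robot as it stands. The module is installed in compiled form; this text tells all that it offers.
- The arm moves only by the shell command python3 -m creep 'ROWS'. ROWS is JSON, a list of rows, each an object with "translation": the shift along the tool's x, y, z in mm, a list of three; "angular": the turn, a rotation vector about the tool's x, y, z in rad, a list of three; "jaw": the opening, from 0 (shut) to 1 (fully open). A call has exactly 8 rows; each row is the pose to reach, as a shift and turn from the pose commanded when the call began, along the tool's axes at that moment; what a row does not reach only later rows make up. A row lasts 1/8 s, in which the tool goes at most 62.5 mm and 10.7 degrees, less where a joint would pass 70% of its speed; a pose out of reach is approached as far as the arm can. A call with a gripper value outside its range is refused whole. The fingers move at their own pace and stop on an object; the grip force is fixed at half the most. Time passes only in rows, so rows that repeat a pose let the fingers close, or fill a call up. It gives the time, the measured TCP pose, the force, the opening and the grip force at its end, in the units of the state.
- ctrl.get_obs(): the state, without advancing time (a new reading comes with each control period).
- ctrl.get_image(name): name is "scene" or "top" or "wrist"; returns the picture (400x640x3 uint8, red, green, blue); there is no depth.
- ctrl.camera_info(name): a dict with "camera_matrix" (3x3 intrinsics, pixels), "world_from_camera" (4x4, takes a point from camera to world coordinates). Camera axes: x right, y up, looking along -z (the intrinsics and any distortion apply to the point x, -y, -z); pixel columns grow to the right and rows downward; lengths in mm; the calibration is good to about 2 mm. A picture is of the moment at which its call begins: read the wrist's pose just before it. camera_info takes no time and is no camera call; for the wrist camera it gives the pose at the moment of the call.
- ctrl.close_job(): hands the job in; it is judged then, once.
Trained networks look in the newest picture that a camera, given by its name, has taken for a name from the list of things; names that differ only in an ending like _2 or _b are one class to them, and where a whole thing is asked for, a point or a joint stands for the part that bears it (a point fixed in the world has none). Each returns a list of dicts, best first, with "score" (0 to 1); they miss things now and then, are a little off and sometimes report something else, mostly with a low value. They report only what shows in the picture. A call takes as long as a camera call.
- ctrl.look_for(camera, label): "rect" ([left, top, right, bottom] in pixels, round what is visible of it).
The state is a dict: "t": time; "qpos": joint angles; "qvel": joint speeds; "joint_torque": joint torques, N m; "ee_pos": TCP position; "orientation": TCP orientation; "ft_force": force on the tool from outside, world axes, zero at the start; "moment": the same for the moment, N m; "width": finger opening in mm; "grasp_force": force on a finger pad.
Only numpy, scipy, OpenCV 4.12 (cv2) and the standard library are available. Lean on these libraries where they do the work, as an engineer would, in place of code of your own. Each camera call takes 0.05 s, during which the arm holds its last target. There are 200 camera calls.

TASK

Two small indexing tables stand on the bench, one with a red handle and one with a black handle. Turn the one with the red handle three clicks clockwise (seen from above) from where it stands, so that its next brass blank comes round, and leave it resting in that notch. Do not turn the black-handled table.

Things in the scene. Friction and masses are not known exactly. Their poses are not given: they have to be found in the camera images.
- red_plate (a joint): angle of the red-handled table's plate and handle, rad, growing clockwise seen from above. A sprung plunger holds it in notches at whole multiples of 0.419 rad (24 degrees; 15 a turn, three clicks are 1.257 rad); it starts in notch 0, 1 or 2. A click takes up to about 0.15 N m; let go, it snaps to the nearer notch. Blocked beyond 3.1 rad either way
- red_grip (a point): point on the turning axis inside the red handle, at the height to grip, 74 mm above the bench. The handle is an upright bar 44 mm long, 14 mm thick, 40 mm tall (48 to 88 mm above the bench) on a steel neck 20 mm across. x axis along the bar, y across its 14 mm thickness (grip these faces), z up; it turns with the plate. A white line on top marks its -x half
- red_mark (a point): large white dot on the rim of the red-handled plate, 44 mm from the axis on the handle's -x side. The plate is an aluminium disc 96 mm across, top 34 mm above the bench, with five brass blanks 10 mm high standing on it and small dark dots one click apart round its rim; it turns on a green round foot 108 mm across fixed to the bench
- black_mark (a point): large white dot on the rim of the other table's plate, the same in size and make but with a black handle; 44 mm from its axis, on the -x side of its handle, 34 mm above the bench. Left (+y) of both tables stands a lathe with an upright lever, 270 mm tall, so come to the handle from well above

How it is judged (in metres and radians):
At the end, for the whole second after the job is handed in: The red-handled plate rests, still and released, three notches (72 degrees, within about 10) clockwise of where it started (distance of red_mark from where it was at the start of the episode between 0.045 and 0.058 m and value of joint red_plate above 1 rad and velocity of joint red_plate between -0.1 and 0.1 rad/s); the robot touches nothing.
It fails at once if the black-handled table is turned (its dot moves more than 12 mm) (distance of black_mark from where it was at the start of the episode above 0.012 m).
It also fails if it takes over 35 s, if anything falls off the work surface, if the arm or the gripper's body presses on something with over 40 N, if the wrist force passes 120 N, or if a joint passes its speed limit or range.

## Working session

There is one attempt and no reset: what is moved stays moved. The work goes in short steps, Python scripts to look and compute and a shell command to move; the robot and the scene stay as the last step left them, time stands still between calls to the robot, and variables do not carry over. Pictures are saved under pics/ and viewed, at most 10 in all, crops included, and the job is handed in when it is done.

```bash
mkdir -p pics; cat > h.py <<'E'
import numpy as np, cv2
from scipy.spatial.transform import Rotation as R
from workcell import ctrl
def ray(cam,u,v,z,info=None):
    i=info or ctrl.camera_info(cam);K=np.array(i["camera_matrix"]);T=np.array(i["world_from_camera"])
    d=np.linalg.inv(K)@[u,v,1];d=T[:3,:3]@[d[0],-d[1],-d[2]];o=T[:3,3]
    return o+d*(z-o[2])/d[2]
def save(cam,name,crop=None,s=1):
    im=ctrl.get_image(cam)
    if crop: a,b,c,d=crop; im=im[b:d,a:c]
    if s!=1: im=cv2.resize(im,None,fx=s,fy=s,interpolation=cv2.INTER_CUBIC)
    cv2.imwrite("pics/"+name,im[...,::-1])
E
python3 - <<'E'
from h import *
o=ctrl.get_obs();print(o,ctrl.hold_point_z)
save("top","top0.png");save("scene","scene0.png")
for c in("top","scene"):
  print(ctrl.camera_info(c))
  for l in("red_mark","black_mark","red_grip","red_plate"):print(c,l,ctrl.look_for(c,l)[:3])
E
```

```text
{'t': 0.0, 'qpos': array([ 1.18998685e+00,  4.23869972e-01,  1.63071845e+00, -2.50925696e-05,
        1.08858823e+00, -1.89895559e-02]), 'qvel': array([-0.00186908,  0.00013374, -0.00011755, -0.00222551,  0.00081046,
        0.00013407]), 'joint_torque': array([-1.53758276e-03, -5.44607913e+01, -2.73667824e+01,  6.42323191e-02,
        2.28309928e-02, -9.59963381e-05]), 'ee_pos': array([220.99776349, 584.00808693, 221.87233463]), 'orientation': array([-5.65179450e-01, -3.09003742e+00,  2.44528846e-03]), 'ft_force': array([-0.21878738,  0.04881003,  1.173649  ]), 'moment': array([ 0.05621306,  0.03608644, -0.03929238]), 'grasp_force': 0.0, 'width': 87.9098200739033} 18.700000000000003
{'camera_matrix': array([[387.58084017,   0.        , 316.86242157],
       [  0.        , 387.58084017, 198.48119513],
       [  0.        ,   0.        ,   1.        ]]), 'world_from_camera': array([[-2.92173161e-02,  9.95349945e-01, -9.17869031e-02,
         4.46789626e+02],
       [-9.99572475e-01, -2.91951263e-02,  1.58473120e-03,
        -6.65827645e+01],
       [-1.10236812e-03,  9.17939636e-02,  
[... 639 characters left out ...]
-01, -3.41851777e-01,
         2.28183108e+02],
       [-4.42641644e-01,  5.99478159e-01, -6.66854041e-01,
        -6.63483701e+02],
       [ 1.70732707e-02,  7.49176517e-01,  6.62150323e-01,
         6.56262537e+02],
       [ 0.00000000e+00,  0.00000000e+00,  0.00000000e+00,
         1.00000000e+00]])}
scene red_mark [{'rect': [319.6, 222.8, 364.6, 262.4], 'score': 0.94}, {'rect': [307.2, 175.6, 343.7, 207.1], 'score': 0.6}]
scene black_mark [{'rect': [306.3, 176.4, 342.3, 209.6], 'score': 0.89}, {'rect': [323.4, 222.3, 365.6, 265.6], 'score': 0.58}]
scene red_grip [{'rect': [322.5, 223.5, 365.5, 263.9], 'score': 0.95}]
scene red_plate [{'rect': [321.9, 219.9, 366.1, 264.4], 'score': 0.93}]
```

View pics/top0.png

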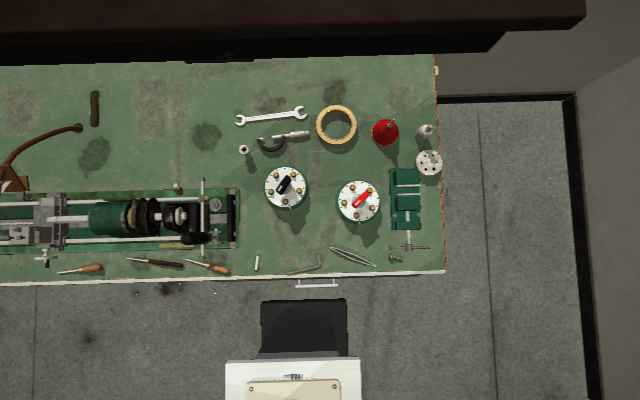

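View pics/scene0.png

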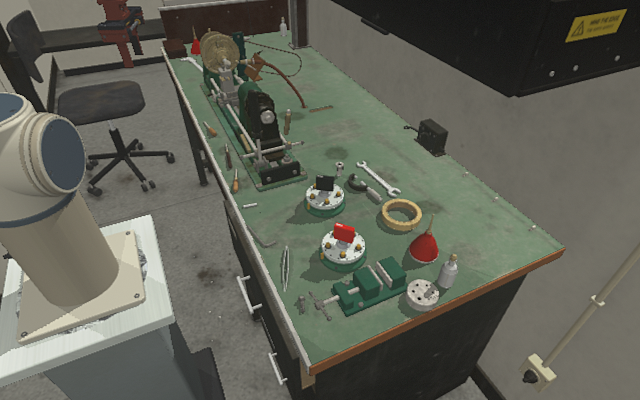

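The top view shows the red-handled table at about (358,201) and the black one at (286,188). A vice stands right of the red table, and the lathe is at the left. Next I'll crop in for the handle's direction.

```bash
python3 - <<'E'
from h import *
im=ctrl.get_image("top")
c=im[150:240,250:400]
cv2.imwrite("pics/top1.png",cv2.resize(c,None,fx=5,fy=5,interpolation=cv2.INTER_CUBIC)[...,::-1])
h=cv2.cvtColor(im,cv2.COLOR_RGB2HSV)
m=((h[...,0]<8)|(h[...,0]>172))&(h[...,1]>150)&(h[...,2]>110)
m[:, :335]=0;m[:,382:]=0;m[:175]=0;m[225:]=0
v,u=np.nonzero(m)
P=np.array([ray("top",a,b,88)[:2] for a,b in zip(u,v)]);c=P.mean(0)
w,V=np.linalg.eigh(np.cov(P.T));print(len(u),u.mean(),v.mean(),c,w,V[:,1],np.degrees(np.arctan2(V[1,1],V[0,1])))
for r in([340.3,178.5,382.1,222.6],):print(ray("top",(r[0]+r[2])/2,(r[1]+r[3])/2,30))
print(ray("top",286,188,34), ray("top",405,205,50),ray("top",204,210,270))
o=ctrl.get_obs();print(R.from_rotvec(o["orientation"]).as_matrix().round(3))
E
```

```text
107 360.93457943925233 198.29906542056074 [ 523.01371259 -165.36977388] [ 16.04873231 166.6307673 ] [-0.65681617  0.75405074] 131.05750530800958
[ 522.83470995 -172.48913423   30.        ]
[557.3704047    3.97027527  34.        ] [ 507.91518056 -270.68759394   50.        ] [494.35687538 128.73276058 270.        ]
[[-0.935  0.354  0.   ]
 [ 0.354  0.935 -0.   ]
 [-0.    -0.    -1.   ]]
```

View pics/top1.png

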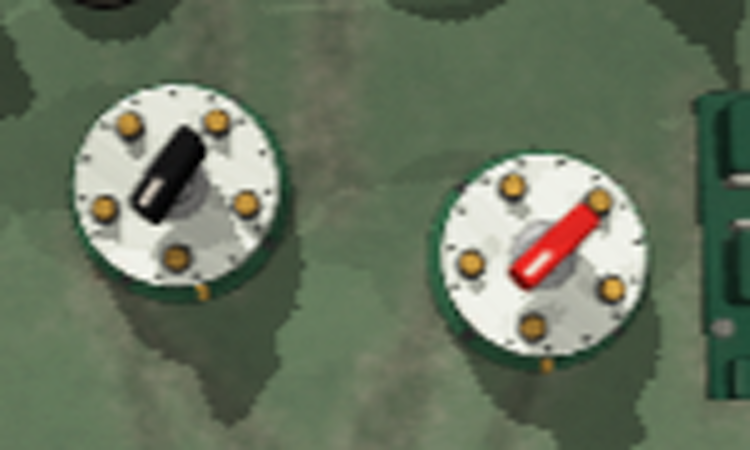

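The red handle's axis is near (521,-168). Its white half points to lower left, so +x points right and away, at about -49°. I'll raise above the lever first, then sweep over.

```bash
python3 -m creep '[{"translation":[0,0,-60],"angular":[0,0,0],"jaw":1},{"translation":[0,0,-120],"angular":[0,0,0],"jaw":1},{"translation":[0,0,-180],"angular":[0,0,0],"jaw":1},{"translation":[-40,-44,-180],"angular":[0,0,0],"jaw":1},{"translation":[-80,-88,-180],"angular":[0,0,0],"jaw":1},{"translation":[-120,-132,-180],"angular":[0,0,0],"jaw":1},{"translation":[-160,-176,-180],"angular":[0,0,0],"jaw":1},{"translation":[-200,-220,-180],"angular":[0,0,0],"jaw":1}]'
python3 -m creep '[{"translation":[-42,-46,0],"angular":[0,0,0.06],"jaw":1},{"translation":[-84,-92,0],"angular":[0,0,0.12],"jaw":1},{"translation":[-126,-138,0],"angular":[0,0,0.18],"jaw":1},{"translation":[-168,-184,0],"angular":[0,0,0.24],"jaw":1},{"translation":[-210,-230,0],"angular":[0,0,0.30],"jaw":1},{"translation":[-252,-276,0],"angular":[0,0,0.36],"jaw":1},{"translation":[-294,-322,0],"angular":[0,0,0.42],"jaw":1},{"translation":[-336,-368,0],"angular":[0,0,0.49],"jaw":1}]'
python3 - <<'E'
from h import *
o=ctrl.get_obs();i=ctrl.camera_info("wrist")
save("wrist","w0.png")
print(o["t"],o["ee_pos"],o["qpos"].round(3),R.from_rotvec(o["orientation"]).as_matrix().round(3));print(i)
for l in("red_mark","red_grip","red_plate"):print(ctrl.look_for("wrist",l)[:3])
E
```

```text
t: 1.55
ee_pos: [330.7, 306.2, 402.9]
orientation: [0.564, 3.09, 0.001]
ft_force: [0.7, 0.3, 0.2]
width: 88.0
grasp_force: 0.0
t: 2.55
ee_pos: [514.8, -157.3, 403.0]
orientation: [1.301, 2.859, 0.001]
ft_force: [0.6, 1.1, -0.2]
width: 87.6
grasp_force: 0.0
2.55 [ 514.79049012 -157.27199165  402.95849173] [-0.319  0.13   1.61   0.     1.401 -1.035] [[-0.657  0.754  0.001]
 [ 0.754  0.657 -0.   ]
 [-0.001  0.001 -1.   ]]
{'camera_matrix': array([[288.59166858,   0.        , 325.73141644],
       [  0.        , 288.59166858, 196.22772361],
       [  0.        ,   0.        ,   1.        ]]), 'world_from_camera': array([[ 7.54139562e-01, -6.32758041e-01, -1.75757741e-01,
         4.66419239e+02],
       [ 6.56714078e-01,  7.26782581e-01,  2.01280153e-01,
        -1.02608911e+02],
       [ 3.76029464e-04, -2.67215910e-01,  9.63636610e-01,
         5.65228439e+02],
       [ 0.00000000e+00,  0.00000000e+00,  0.00000000e+00,
         1.00000000e+00]])}
[{'rect': [298.7, 135.2, 353.7, 189.1], 'score': 0.75}]
[{'rect': [298.7, 136.0, 354.7, 191.6], 'score': 0.57}]
[{'rect': [300.1, 136.8, 352.2, 190.3], 'score': 0.97}]
```

View pics/w0.png

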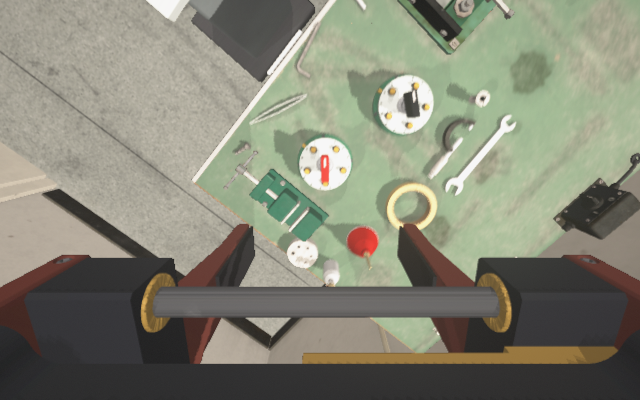

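In the wrist view the red table is at about (326,163) with its handle almost vertical, so the jaws are nearly aligned. Next I'll measure the axis and angle more exactly.

```bash
cat >> h.py <<'E'
def measure(cam="wrist"):
    i=ctrl.camera_info(cam);im=ctrl.get_image(cam)
    r=ctrl.look_for(cam,"red_plate")[0]["rect"];print(r)
    x0,y0,x1,y1=[int(q) for q in(r[0]-8,r[1]-8,r[2]+9,r[3]+9)];x0=max(x0,0);y0=max(y0,0)
    c=cv2.resize(im[y0:y1,x0:x1],None,fx=8,fy=8,interpolation=cv2.INTER_CUBIC)
    U=lambda q:(q+.5)/8-.5
    h=cv2.cvtColor(c,cv2.COLOR_RGB2HSV)
    w=((h[...,1]<45)&(h[...,2]>165)).astype(np.uint8)
    cs=max(cv2.findContours(w,0,2)[0],key=cv2.contourArea);cs=cv2.convexHull(cs)[:,0]
    P=np.array([ray(cam,x0+U(a),y0+U(b),34,i)[:2] for a,b in cs]);
    (cx,cy),rad=cv2.minEnclosingCircle(P.astype(np.float32))
    A=np.c_[2*P,np.ones(len(P))];s=np.linalg.lstsq(A,(P**2).sum(1),rcond=None)[0]
    print("plate mincircle",cx,cy,rad,"lsq",s[:2],np.sqrt(s[2]+s[:2]@s[:2]))
    m=((h[...,0]<8)|(h[...,0]>172))&(h[...,1]>140)&(h[...,2]>90)
    m=cv2.morphologyEx(m.astype(np.uint8),cv2.MORPH_OPEN,np.ones((5,5)))
    v,u=np.nonzero(m);(ax,ay),(ww,hh),an=q=cv2.minAreaRect(np.c_[u,v].astype(np.float32))
    b=cv2.boxPoints(q);B=np.array([ray(cam,x0+U(a),y0+U(d),80,i)[:2] for a,d in b])
    e=B-np.roll(B,1,0);L=np.linalg.norm(e,axis=1);k=L.argmax()
    print("handle",B.mean(0),sorted(L),"dir deg",np.degrees(np.arctan2(e[k,1],e[k,0])))
    return c,w,m
E
python3 - <<'E'
from h import *
c,w,m=measure()
cv2.imwrite("pics/m0.png",np.hstack([c[...,::-1]]))
E
```

```text
[297.5, 138.8, 349.9, 193.2]
plate mincircle 519.8062744140625 -180.65365600585938 63.418487548828125 lsq [ 521.46104624 -178.40293047] 58.0986742224087
handle [ 519.98023169 -165.72014001] [np.float64(12.668636616162637), np.float64(12.99900583350677), np.float64(47.43702597703682), np.float64(47.44489351502509)] dir deg 132.00082608609398
```

View pics/m0.png

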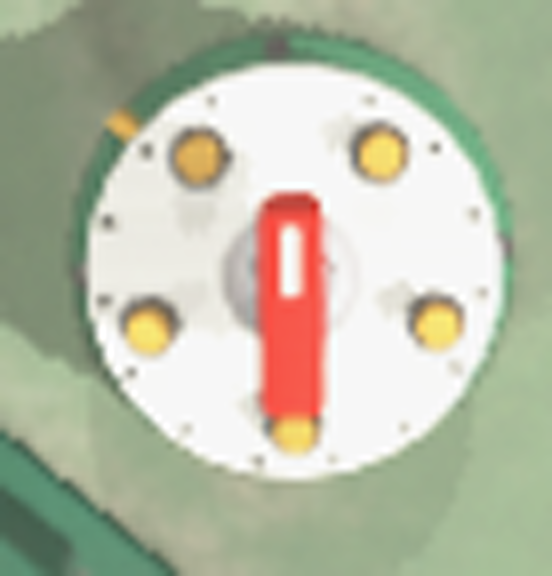

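```bash
python3 - <<'E'
from h import *
f=lambda a,b,z:ray("wrist",289+a/8-.44,130+b/8-.44,z)
print(f(295.5,271.5,34),[np.linalg.norm(f(88,271,34)-f(503,271,34)),np.linalg.norm(f(295,63,34)-f(295,480,34))])
a,b=f(290,207,88),f(294.5,415,88);print("top",(a+b)/2,b-a,np.degrees(np.arctan2(*(b-a)[1::-1])))
# top camera: plate 440..650,150..357 in 5x crop
g=lambda a,b,z:ray("top",250+a/5-.4,150+b/5-.4,z)
print(g(545,254,34))
a,b=g(521,279,88),g(592,211,88);print((a+b)/2,np.degrees(np.arctan2(*(b-a)[1::-1])),np.linalg.norm(b-a))
E
```

```text
[ 520.44836704 -163.29798933   34.        ] [np.float64(96.00240986441901), np.float64(97.09861273708873)]
top [ 520.00846673 -163.73889232   88.        ] [ 29.61937973 -32.40060594   0.        ] -47.567653505452824
[ 523.03359935 -165.93203744   34.        ]
[ 522.36284873 -165.28477486   88.        ] -48.075504199557784 43.78333895732507
```

```bash
python3 -m creep '[{"translation":[-2,0,40],"angular":[0,0,-0.01],"jaw":1},{"translation":[-5,0,80],"angular":[0,0,-0.02],"jaw":1},{"translation":[-9.5,0,120],"angular":[0,0,-0.02],"jaw":1},{"translation":[-9.5,0,160],"angular":[0,0,-0.02],"jaw":1},{"translation":[-9.5,0,200],"angular":[0,0,-0.02],"jaw":1},{"translation":[-9.5,0,240],"angular":[0,0,-0.02],"jaw":1},{"translation":[-9.5,0,265],"angular":[0,0,-0.02],"jaw":1},{"translation":[-9.5,0,265],"angular":[0,0,-0.02],"jaw":1}]'
python3 - <<'E'
from h import *
o=ctrl.get_obs();print(o["ee_pos"],R.from_rotvec(o["orientation"]).as_matrix().round(3))
save("wrist","w1.png")
E
```

```text
t: 3.85
ee_pos: [519.3, -160.4, 136.5]
orientation: [-1.265, -2.872, 0.0]
ft_force: [0.1, -0.3, 1.1]
width: 87.8
grasp_force: 0.0
[ 519.3285082  -160.44426699  136.53520409] [[-0.675  0.738 -0.003]
 [ 0.738  0.675  0.001]
 [ 0.003 -0.002 -1.   ]]
```

View pics/w1.png

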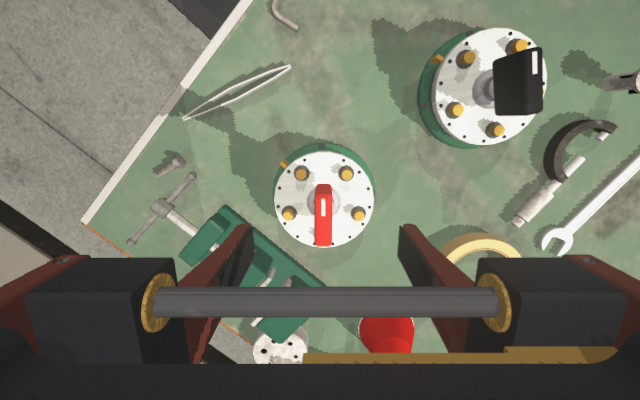

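The table is centred at about (324,199) and the handle top runs roughly from (323,185) to (323,246). I'll recompute from this closer view.

```bash
python3 - <<'E'
from h import *
f=lambda a,b,z:ray("wrist",a,b,z).round(1)
o=ctrl.get_obs();print(o["ee_pos"])
im=cv2.imread("pics/w1.png")[...,::-1]
h=cv2.cvtColor(im,cv2.COLOR_RGB2HSV)
m=((h[...,0]<8)|(h[...,0]>172))&(h[...,1]>150)&(h[...,2]>200);m[:,:300]=0;m[:,345:]=0;m[:170]=0;m[260:]=0
for r in range(184,248,6):
  q=np.nonzero(m[r])[0]; print(r,q.min() if len(q) else None,q.max() if len(q) else None)
print("plate",f(324,199.5,34),np.linalg.norm(f(273,199,34)-f(375,199,34)))
cv2.imwrite("pics/w1c.png",cv2.resize(im[140:260,260:390],None,fx=4.5,fy=4.5,interpolation=cv2.INTER_CUBIC)[...,::-1])
E
```

```text
[ 520.44204046 -161.01634866  137.91251084]
184 None None
190 None None
196 316 331
202 315 331
208 315 331
214 315 331
220 315 331
226 315 331
232 316 331
238 315 330
244 316 329
plate [ 521.5 -165.4   34. ] 97.88794614251546
```

View pics/w1c.png

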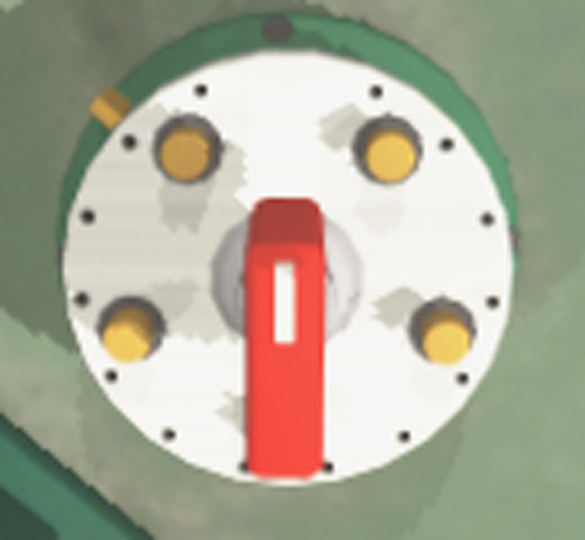

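```bash
python3 - <<'E'
from h import *
f=lambda a,b,z:ray("wrist",a-.4,b-.4,z)
p=f(324.1,199.3,34);a,b=f(323.2,193.3,88),f(323.2,246.2,88);q=(a+b)/2
print(p,q,np.linalg.norm(a-b),np.degrees(np.arctan2(*(b-a)[1::-1])))
o=ctrl.get_obs();M=R.from_rotvec(o["orientation"]).as_matrix();print(o["ee_pos"],np.degrees(np.arctan2(M[1,1],M[0,1])))
for t in(p,q):t[2]=55.3;print(M.T@(t-o["ee_pos"]))
E
```

```text
[ 520.84112007 -165.18833359   34.        ] [ 521.77764164 -166.67156458   88.        ] 43.817592963948066 -47.701372878559646
[ 520.44204046 -161.01634866  137.91251084] 42.44993985498467
[-3.41510369 -2.49119547 82.6106693 ]
[-5.14163218 -2.80126728 82.60937456]
```

```bash
python3 -m creep '[{"translation":[-4,-2.6,20],"angular":[0,0,0],"jaw":1},{"translation":[-4,-2.6,45],"angular":[0,0,0],"jaw":1},{"translation":[-4,-2.6,70],"angular":[0,0,0],"jaw":1},{"translation":[-4,-2.6,82],"angular":[0,0,0],"jaw":1},{"translation":[-4,-2.6,82],"angular":[0,0,0],"jaw":0.6},{"translation":[-4,-2.6,82],"angular":[0,0,0],"jaw":0},{"translation":[-4,-2.6,82],"angular":[0,0,0],"jaw":0},{"translation":[-4,-2.6,82],"angular":[0,0,0],"jaw":0}]'
python3 -m creep '[{"translation":[0,0,0],"angular":[0,0,0],"jaw":0},{"translation":[0,0,0],"angular":[0,0,0],"jaw":0},{"translation":[0,0,0],"angular":[0,0,0],"jaw":0},{"translation":[0,0,0],"angular":[0,0,0],"jaw":0},{"translation":[0,0,0],"angular":[0,0,0],"jaw":0},{"translation":[0,0,0],"angular":[0,0,0],"jaw":0},{"translation":[0,0,0],"angular":[0,0,0],"jaw":0},{"translation":[0,0,0],"angular":[0,0,0],"jaw":0}]'
```

```text
t: 4.9
ee_pos: [521.7, -167.1, 56.3]
orientation: [1.269, 2.873, 0.0]
ft_force: [-1.0, 0.1, 0.9]
width: 51.3
grasp_force: 0.0
t: 5.9
ee_pos: [521.7, -166.7, 55.7]
orientation: [1.269, 2.873, 0.001]
ft_force: [3.1, 4.6, -2.6]
width: 14.0
grasp_force: 30.0
```

```bash
python3 -m creep '[{"translation":[0,0,0],"angular":[0,0,0.16],"jaw":0},{"translation":[0,0,0],"angular":[0,0,0.32],"jaw":0},{"translation":[0,0,0],"angular":[0,0,0.48],"jaw":0},{"translation":[0,0,0],"angular":[0,0,0.64],"jaw":0},{"translation":[0,0,0],"angular":[0,0,0.80],"jaw":0},{"translation":[0,0,0],"angular":[0,0,0.96],"jaw":0},{"translation":[0,0,0],"angular":[0,0,1.12],"jaw":0},{"translation":[0,0,0],"angular":[0,0,1.27],"jaw":0}]'
python3 -m creep '[{"translation":[0,0,0],"angular":[0,0,0],"jaw":0},{"translation":[0,0,0],"angular":[0,0,0],"jaw":0},{"translation":[0,0,0],"angular":[0,0,0],"jaw":0},{"translation":[0,0,0],"angular":[0,0,0],"jaw":0},{"translation":[0,0,0],"angular":[0,0,0],"jaw":0},{"translation":[0,0,0],"angular":[0,0,0],"jaw":0},{"translation":[0,0,0],"angular":[0,0,0],"jaw":0},{"translation":[0,0,0],"angular":[0,0,0],"jaw":0}]'
python3 - <<'E'
from h import *
o=ctrl.get_obs();M=R.from_rotvec(o["orientation"]).as_matrix();print(o["ee_pos"],np.degrees(np.arctan2(M[1,1],M[0,1])),o["moment"],o["ft_force"])
E
```

```text
t: 6.9
ee_pos: [520.8, -166.8, 55.6]
orientation: [-2.73, -1.554, 0.001]
ft_force: [-0.9, 1.7, 1.1]
width: 14.0
grasp_force: 30.0
t: 7.9
ee_pos: [520.8, -166.8, 55.6]
orientation: [-2.725, -1.561, 0.001]
ft_force: [-4.1, 4.0, 4.0]
width: 13.9
grasp_force: 30.0
[ 520.78810033 -166.82341585   55.62709402] -30.38936141706924 [0.50603576 0.70845251 0.15307595] [-4.08859351  3.99845907  4.00224955]
```

Turned about 72.8°. Now I'll open, lift straight up and check.

```bash
python3 -m creep '[{"translation":[0,0,0],"angular":[0,0,0],"jaw":0.6},{"translation":[0,0,0],"angular":[0,0,0],"jaw":0.6},{"translation":[0,0,0],"angular":[0,0,0],"jaw":0.6},{"translation":[0,0,0],"angular":[0,0,0],"jaw":0.6},{"translation":[0,0,-30],"angular":[0,0,0],"jaw":0.6},{"translation":[0,0,-80],"angular":[0,0,0],"jaw":0.6},{"translation":[0,0,-140],"angular":[0,0,0],"jaw":0.6},{"translation":[0,0,-200],"angular":[0,0,0],"jaw":0.6}]'
python3 - <<'E'
from h import *
save("wrist","w2.png")
E
```

```text
t: 8.9
ee_pos: [521.1, -166.9, 257.5]
orientation: [-2.726, -1.561, 0.0]
ft_force: [1.0, -0.2, 0.3]
width: 52.8
grasp_force: 0.0
```

View pics/w2.png

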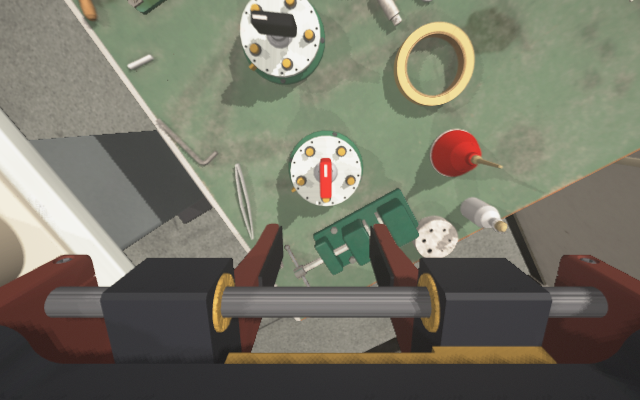

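The released handle is upright in the picture at (325,180), still aligned with the tool, which puts it 72° clockwise of its start. Nothing is being touched, so I'll hand in.

```bash
python3 - <<'E'
from h import *
o=ctrl.get_obs();print(o["t"],np.abs(o["qvel"]).max());print(ctrl.close_job())
E
```

```text
8.95 0.1900224630334077
the job is handed in; nothing more can be done
None
```

I turned the red-handled table three clicks clockwise (72°) and released it there, never touched the black-handled one, and handed the job in at about 9 s with the arm clear; no verdict came back.

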